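# Seat a chain drive in the bench tester and hold it for the test

### The arm

A 6-joint arm with a two-finger parallel gripper is mounted at the origin on a cart in front of the work surface, level with it; the furniture and walls round the work are solid. World frame = base frame: x ahead of the robot, y to its left, z up, the work surface at z = 0. Lengths are in m, angles in rad, forces in N, time in s.
With the tool pointing down it reaches from about 0.3 to 0.875 m from the base axis. Payload 6.4 kg.
Tool frame: the origin (TCP) lies midway between the tips of the shut fingers; the grasp point (between the pads) lies 19 mm behind it; z points along the fingers, y is the line along which they close (so a half turn about z gives the same grasp; the last joint's range is limited). The gripper opens to 85 mm and grips with 20 to 120 N. Pads are 22 mm wide; open, the fingers measure 114 mm over their backs; the gripper's body (76 mm by 85 mm) begins 54 mm behind the grasp point. The pads swing forward as they close: fully open they stand 13 mm farther back than shut.
Start: joints at [-1.541, 0.181, 1.607, -0, 1.354, -0.206], TCP at [0.134, -0.559, 0.231] pointing down, gripper open.
Joint ranges: [-2.99, 2.99], [-0.89, 2.07], [0.3, 2.58], [-1.14, 4.28], [0, 2.63], [-3.12, 3.12]. Speed limits (rad/s): [2.57, 2.57, 3.01, 3.14, 3.14, 3.14].

### API

Orientations are given as a unit quaternion [w, x, y, z].
In Python, from bench import sensors, vision, ctrl gives the robot as it stands.
- The arm moves only by the tool carry_out, never from a script. Its argument "deltas" is text: rows parted by semicolons, each of 7 numbers parted by spaces: the shift along the tool's x, y, z in mm, then the turn, a rotation vector about the tool's x, y, z in rad, then the closure, from 0 (fully open) to 1 (shut). In form: tx ty tz ax ay az claw; .... A call has 1 to 12 rows; each row is the pose to reach, as a shift and turn from the pose commanded when the call began, along the tool's axes at that moment; what a row does not reach only later rows make up. A row lasts 1/8 s, in which the tool goes at most 62.5 mm and 10.7 degrees, less where a joint would pass 70% of its speed; a pose out of reach is approached as far as the arm can. A call with a gripper value outside its range is refused whole. The fingers move at their own pace and stop on an object; the grip force is fixed at half the most. Time passes only in rows, so rows that repeat a pose let the fingers close. It gives the time, the measured TCP pose, the force, the opening and the grip force at its end, in the units of the state.
- sensors.get_obs(): the state, without advancing time (a new reading comes with each control period).
- vision.camera(name): name is "scene" or "top" or "wrist"; returns the picture (384x512x3 uint8, blue, green, red); there is no depth.
- vision.camera_model(name): a dict with "K" (3x3 intrinsics, pixels), "extrinsics" (4x4, takes a point from world to camera coordinates); the wrist camera has in their place "hand_eye" (4x4, takes a point from camera to tool coordinates, whose origin is the TCP and whose axes are the flange's). Camera axes: x right, y down, z forward; pixel columns grow to the right and rows downward; lengths in m; the calibration is good to about 2 mm. A picture is of the moment at which its call begins: read the wrist's pose just before it. camera_model takes no time and is no camera call.
- ctrl.hand_in(): hands the job in; it is judged then, once.
The state is a dict: "time_s": time; "q": joint angles; "dq": joint speeds; "joint_efforts": joint torques, N m; "eef_pos": TCP position; "eef_rot": TCP orientation; "wrist_force": force on the tool from outside, world axes, zero at the start; "torque": the same for the moment, N m; "opening": opening from 0.0 (shut) to 1.0 (fully open); "grasp_force": force on a finger pad.
Only numpy, scipy, OpenCV 4.12 (cv2) and the standard library are available. Lean on these libraries where they do the work, as an engineer would, in place of code of your own. Each camera call takes 0.05 s, during which the arm holds its last target. There are 200 camera calls.

### The job

Put a blind's chain drive on the bench tester. First set the tester's torque knob: turn it clockwise from its one-dot mark past the detent until it clicks in at the two-dot mark; then pick up the chain drive that stands on its ribbed plug and lower the plug into the tester's grooved spindle, turning it until the ribs mesh with the grooves. Push it fully home against the spring and finish while still holding it pressed down there (the spring lifts it if you let go); leave the bare housing and the chain wheel that lie near it where they are.

Things in the scene. Friction and masses are not known exactly. Their poses are not given: they have to be found in the camera images.
- tester: The bench tester, bolted down: a low grey box 116 mm deep, 220 mm wide, aluminium top plate 45 mm above the bench. Origin: centre of its underside, y to its left, z up. The spindle stands at y = +62 mm (left, seen from the robot), the torque knob at y = -62 mm (right).
- knob_grip (a point): Torque knob, black: a bar 42 mm long, 12 mm wide, 22 mm high (53 to 75 mm above the bench) on a round skirt of 48 mm diameter. This point is the middle of the bar, on the vertical turning axis, 64 mm above the bench. Its x axis runs along the bar to the end with the white pointer line; z is up. One dot and two dots are marked on the plate round its far side.
- knob_body (a joint): Angle of the torque knob, rad, growing clockwise seen from above: 0 = clicked in at the single dot, 1.2 = clicked in at the two dots, with end stops there. A spring detent with its ridge at 0.6 pushes back with about 0.12 N m at first, less towards the ridge, and then pulls the knob into the next click; let go before the ridge and it springs back.
- spindle_mouth (a point): Steel spindle: an upright socket, outer diameter 42 mm, 30 mm high. This point is the centre of its mouth, 78 mm above the bench; z up, x along the middle of a groove. The bore has six teeth (7 mm wide) and six grooves, 60 degrees apart: 27 mm between teeth, 35.6 mm over grooves. It is braked and turns only against about 0.12 N m.
- ejector (a joint): Travel in m of the brass spring ejector inside the spindle's bore: 0 = up (its face 7 mm below the mouth), 0.011 = pressed down by a drive that is fully home. The spring pushes back with 3 N at first and 8 N at home.
- drive_mid (a point): Chain drive, 70 to 125 g, loose, standing on its plug: a cream round housing, diameter 48 mm, 15 mm high (20 to 35 mm above its foot), with two flat tabs on opposite sides of its lower half (58 mm over the tabs, 14 mm wide). This point is the centre of the housing, 27.5 mm above the foot; z up, x along the tabs. Grip it across y, clear of the tabs. Fully home it is 9.5 mm above the spindle's mouth.
- drive_foot (a point): Lower end of the drive's slick white plug, axes as drive_mid. The plug is 18 mm long under a flange 40 mm wide, 2 mm thick; six rounded ribs 4.6 mm wide, 60 degrees apart, one along x; 24.6 mm between, 32.6 mm over ribs. It meshes when its x and the spindle's differ by a multiple of 60 degrees (about 5 degrees of play). Fully home, the flange lies on the rim and this point is 18 mm below it.
- bare_housing: Bystander: a cream round chain drive housing 58 x 48 x 15 mm like the drive's but without a plug, lying flat on the bench. Origin at the centre of its underside.
- chain_wheel: Bystander: a small white chain wheel, 39 mm wide and 18 mm high, lying on the bench. Origin at the centre of its underside.
Things that resemble listed ones, but are neither listed nor needed, are in the scene too. What is shaped like the part that bears drive_mid but green or purple is not meant.

How it is judged:
By the outcome, as a careful person would: the job done as asked, in the order asked, and still so for the second after the job is handed in, while the arm keeps its last pose, push and grip.
It also fails if it takes over 58 s, if anything falls off the work surface, if the arm or the gripper's body presses on something with over 40 N, if the wrist force passes 120 N, or if a joint passes its speed limit or range.

## Working session

There is one attempt and no reset: what is moved stays moved. The work goes in short steps, Python scripts to look and compute and a tool call to move; the robot and the scene stay as the last step left them, time stands still between calls to the robot, and variables do not carry over. Pictures are saved under pics/ and viewed, at most 10 in all, crops included, and the job is handed in when it is done.

Besides the shell and the picture viewer there is one more tool, called as name(argument=value, ...) on one line, values as JSON. carry_out: Moves the arm, as the interface text tells. Its arguments: {"type":"object","properties":{"deltas":{"type":"string"}},"required":["deltas"]}

```bash
mkdir -p pics
python3 - <<'E'
from bench import sensors, vision, ctrl
import cv2,numpy as np
print(sensors.get_obs())
a=vision.camera("scene");b=vision.camera("top")
cv2.imwrite("pics/s.png",cv2.resize(a,(800,600),interpolation=cv2.INTER_CUBIC));cv2.imwrite("pics/t.png",cv2.resize(b,(800,600),interpolation=cv2.INTER_CUBIC))
cv2.imwrite("s_raw.png",a);cv2.imwrite("t_raw.png",b)
for n in("scene","top","wrist"):
  m=vision.camera_model(n);print(n,{k:np.round(v,4).tolist() if not isinstance(v,str) else v for k,v in m.items()})
E
```

```text
{'time_s': 0.0, 'q': array([-1.54130332e+00,  1.81558653e-01,  1.60801224e+00,  1.29469206e-05,
        1.35381309e+00, -2.06299747e-01]), 'dq': array([ 0.0004927 , -0.00071871, -0.0013461 , -0.00080705, -0.00138669,
        0.00046137]), 'joint_efforts': array([-6.00978310e-04, -4.44868863e+01, -3.51343060e+01, -3.45345679e-04,
        8.91760807e-03, -4.64274166e-07]), 'eef_pos': array([ 0.13433229, -0.55851306,  0.23037222]), 'eef_rot': array([-8.91607242e-04,  9.93058035e-01,  1.17622010e-01,  8.53722572e-05]), 'wrist_force': array([-0.23837896,  0.8010129 , -0.2782542 ]), 'torque': array([-0.03504122,  0.0164836 ,  0.04954091]), 'grasp_force': 0.0, 'opening': 0.9950382008078514}
scene {'K': [[493.0206, 0.0, 251.6571], [0.0, 493.0206, 190.7086], [0.0, 0.0, 1.0]], 'extrinsics': [[-0.738, -0.6745, 0.0209, 0.4497], [-0.4817, 0.5049, -0.7162, 0.2545], [0.4725, -0.5387, -0.6976, 1.0317], [0.0, 0.0, 0.0, 1.0]]}
top {'K': [[485.6074, 0.0, 258.2782], [0.0, 485.6074, 189.2017], [0.0, 0.0, 1.0]], 'extrinsics': [[0.001, -1.0, -0.0002, 0.1218], [-0.9821, -0.001, -0.1885, 0.5138], [0.1885, 0.0004, -0.9821, 1.1651], [0.0, 0.0, 0.0, 1.0]]}
wrist {'K': [[300.817, 0.0, 249.8226], [0.0, 300.817, 185.0164], [0.0, 0.0, 1.0]], 'hand_eye': [[0.0012, -0.9449, -0.3275, 0.0842], [1.0, 0.001, 0.001, -0.0002], [-0.0007, -0.3275, 0.9449, -0.141], [0.0, 0.0, 0.0, 1.0]]}
```

View pics/s.png

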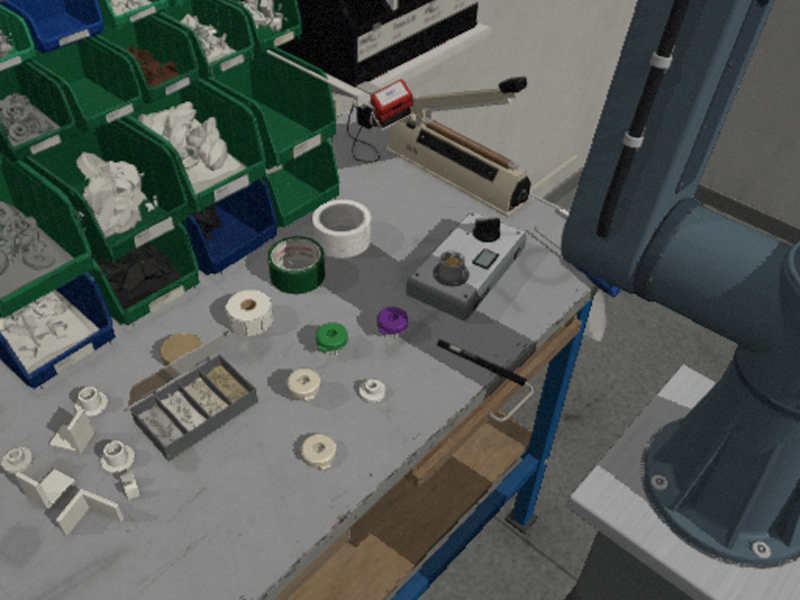

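View pics/t.png

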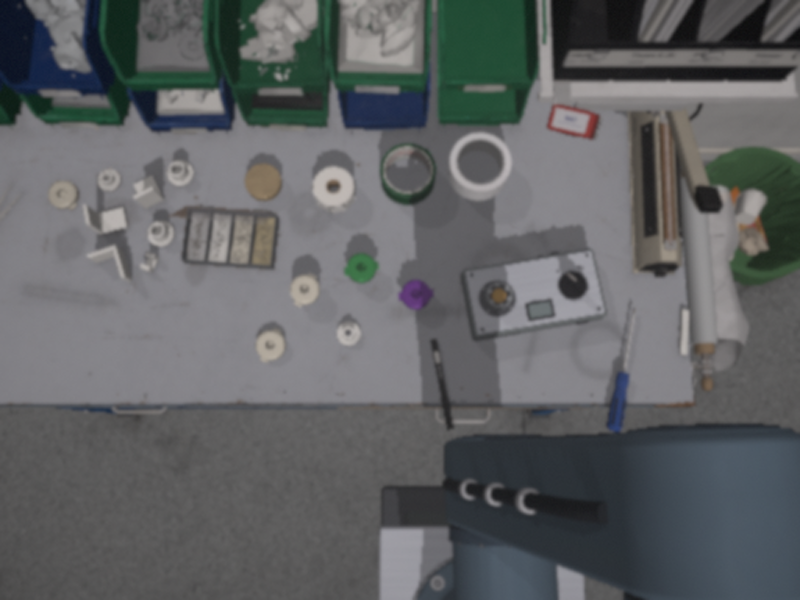

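Scene picture: tester at about (467,265), knob (487,229), spindle (452,265). Cream candidates are A (303,383) and B (319,450); green (331,337) and purple (392,320) are decoys, and the chain wheel is at (372,390). I'll confirm with an enlarged crop which of A and B stands on the plug.

```bash
cat > h.py <<'E'
import numpy as np,cv2
from bench import sensors,vision,ctrl
from scipy.spatial.transform import Rotation as R
def tool():
    o=sensors.get_obs();q=o['eef_rot'];T=np.eye(4);T[:3,:3]=R.from_quat([q[1],q[2],q[3],q[0]]).as_matrix();T[:3,3]=o['eef_pos'];return T
def w2c(n,T=None):
    m=vision.camera_model(n)
    if n!="wrist":return m['K'],np.array(m['extrinsics'])
    return m['K'],np.linalg.inv(T@np.array(m['hand_eye']))
def pix(K,E,u,v,z):
    d=E[:3,:3].T@np.linalg.solve(K,[u,v,1.]);c=-E[:3,:3].T@E[:3,3];return c+d*(z-c[2])/d[2]
def proj(K,E,p):
    p=np.atleast_2d(p)@E[:3,:3].T+E[:3,3];p=p@np.array(K).T;return p[:,:2]/p[:,2:]
E
python3 - <<'E'
from h import *
s=cv2.imread("s_raw.png");t=cv2.imread("t_raw.png")
a=cv2.resize(s[225:305,165:265],(400,320),interpolation=cv2.INTER_CUBIC)
b=cv2.resize(t[160:240,150:250],(400,320),interpolation=cv2.INTER_CUBIC)
c=cv2.resize(t[155:222,290:395],(470,300),interpolation=cv2.INTER_CUBIC)
o=np.zeros((600,800,3),np.uint8);o[:280,:400]=a[:280];o[:280,400:]=b[:280];o[290:590,:470]=c
d=cv2.resize(s[130:205,255:340],(330,291),interpolation=cv2.INTER_CUBIC);o[290:581,470:]=d
cv2.imwrite("pics/c.png",o)
K,E=w2c("top")
f=.64
for n,u,v,z in[("A",305,290,.035),("A0",305,290,.015),("B",270,345,.035),("B0",270,345,.015),("wheel",348,333,.018),("spin",498,296,.078),("knob",572,285,.075),("p1",466,270,.045),("p2",594,252,.045),("p3",605,318,.045),("p4",475,338,.045)]:
    print(n,pix(K,E,u*f,v*f,z).round(4))
K,E=w2c("scene")
for n,u,v,z in[("A",304,379,.035),("A0",304,379,.015),("B",319,447,.035),("B0",319,447,.015)]:
    print(n,pix(K,E,u*f,v*f,z).round(4))
E
```

```text
A [0.5255 0.2821 0.035 ]
A0 [0.5295 0.2848 0.015 ]
B [0.4358 0.3358 0.035 ]
B0 [0.4383 0.3393 0.015 ]
wheel [0.4576 0.2126 0.018 ]
spin [ 0.5076 -0.0251  0.078 ]
knob [ 0.5259 -0.1419  0.075 ]
p1 [0.5567 0.0215 0.045 ]
p2 [ 0.5868 -0.1867  0.045 ]
p3 [ 0.4784 -0.1992  0.045 ]
p4 [0.446  0.0088 0.045 ]
A [0.5282 0.2799 0.035 ]
A0 [0.5413 0.2694 0.015 ]
B [0.4279 0.3458 0.035 ]
B0 [0.4386 0.3368 0.015 ]
```

View pics/c.png

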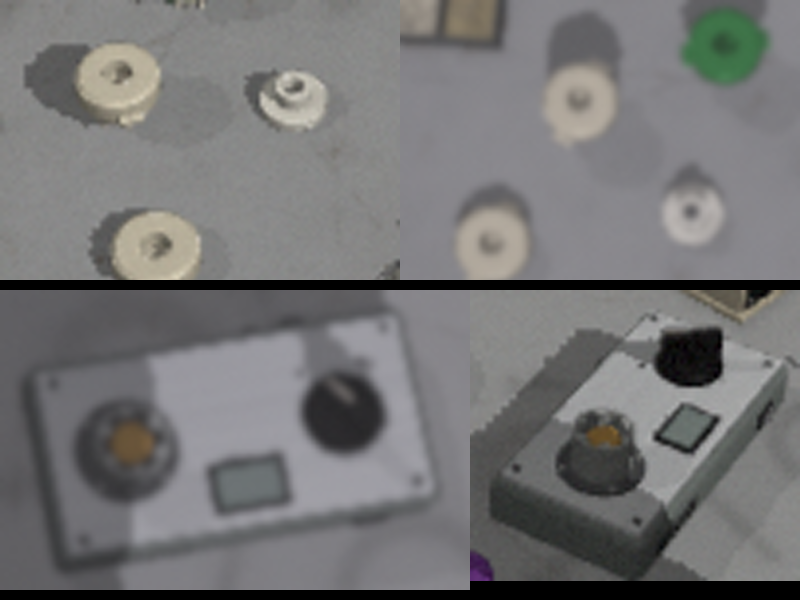

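A is the drive: its top rays from the two cameras agree at z = 35 mm, it has a detached shadow, and a tab shows at crop (130,120). B agrees at z = 15 mm, so it is the bare housing. The knob pointer aims up-left in the top view, which is the one-dot side. Next I'll move the arm for a close wrist view of the tester.

carry_out(deltas="419 -392 60 0 0 0.087 0;419 -392 60 0 0 0.087 0;419 -392 60 0 0 0.087 0;419 -392 60 0 0 0.087 0;419 -392 60 0 0 0.087 0;419 -392 60 0 0 0.087 0;419 -392 60 0 0 0.087 0;419 -392 60 0 0 0.087 0;419 -392 60 0 0 0.087 0;419 -392 60 0 0 0.087 0;419 -392 60 0 0 0.087 0")

```text
time_s: 1.48
eef_pos: [0.45, -0.0794, 0.1709]
eef_rot: [-0.0, 0.997, 0.076, -0.001]
wrist_force: [-0.2, -0.5, 0.5]
opening: 0.995
grasp_force: 0.0
```

Run:
```python
from h import *
T=tool();a=vision.camera("wrist");np.save("T1.npy",T);cv2.imwrite("w1_raw.png",a)
print(T.round(4))
cv2.imwrite("pics/w1.png",cv2.resize(a,(800,600),interpolation=cv2.INTER_CUBIC))
```

```text
[[ 9.886e-01  1.507e-01 -1.100e-03  4.500e-01]
 [ 1.507e-01 -9.886e-01  1.000e-04 -7.940e-02]
 [-1.100e-03 -3.000e-04 -1.000e+00  1.709e-01]
 [ 0.000e+00  0.000e+00  0.000e+00  1.000e+00]]
```

View pics/w1.png

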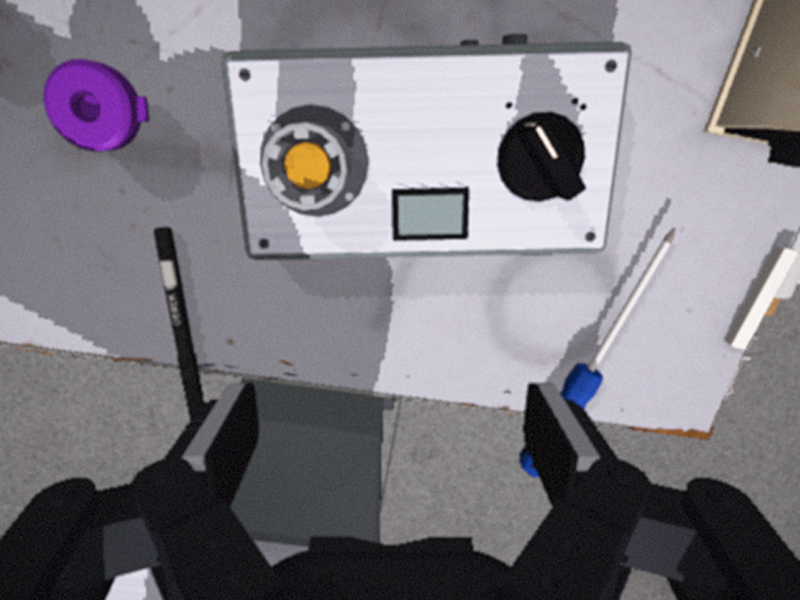

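The wrist view shows the tester's screws at (244,75), (611,66), (590,237) and (263,243). The spindle mouth is at about (304,165), the knob bar runs from (532,127) to (572,190), and the single dot is at (509,104).

Run:
```python
from h import *
T=np.load("T1.npy");K,E=w2c("wrist",T);f=.64
P=lambda u,v,z:pix(K,E,u*f,v*f,z)
s=[P(*p,.045) for p in[(244,75),(611,66),(590,237),(263,243)]];c=sum(s)/4
for p in s:print(p.round(4))
d=(s[0]-s[1]+s[3]-s[2])/2;yaw=np.arctan2(-d[0],d[1]);print("c",c.round(4),"yaw",np.degrees(yaw))
Rz=np.array([[np.cos(yaw),-np.sin(yaw)],[np.sin(yaw),np.cos(yaw)]])
sp=c[:2]+Rz@[0,.062];kn=c[:2]+Rz@[0,-.062]
print("spindle",sp,"direct",P(304,165,.078),"knob",kn,"direct",P(552,160,.075))
b=P(540,128,.075)-P(557,158,.075);print("pointer deg",np.degrees(np.arctan2(b[1],b[0])))
for n,p in(("sp",[*sp,.078]),("kn",[*kn,.075])):print(n,proj(K,E,p)/f)
a=cv2.imread("w1_raw.png")
# rectify spindle mouth plane z=.078, 50mm, 10px/mm, up=+x left=+y world ; knob top likewise
def rect(ctr,z,h=.03,n=400):
    q=[[ctr[0]+h,ctr[1]+h,z],[ctr[0]+h,ctr[1]-h,z],[ctr[0]-h,ctr[1]-h,z],[ctr[0]-h,ctr[1]+h,z]]
    H=cv2.getPerspectiveTransform(proj(K,E,np.array(q)).astype(np.float32),np.float32([[0,0],[n,0],[n,n],[0,n]]))
    return cv2.warpPerspective(a,H,(n,n),flags=cv2.INTER_CUBIC)
cv2.imwrite("pics/w2.png",np.hstack([rect(sp,.078),rect(kn,.075)]))
```

```text
[0.5464 0.0121 0.045 ]
[ 0.5794 -0.1748  0.045 ]
[ 0.4908 -0.1901  0.045 ]
[ 0.4585 -0.0033  0.045 ]
c [ 0.5188 -0.089   0.045 ] yaw 9.91407914839155
spindle [ 0.5080831  -0.02795658] direct [ 0.50933491 -0.02822374  0.078     ] knob [ 0.52943233 -0.15010489] direct [ 0.52972379 -0.14687622  0.075     ]
pointer deg 43.871403967909195
sp [[303.20929882 167.55408714]]
kn [[558.27353963 161.65222314]]
```

View pics/w2.png

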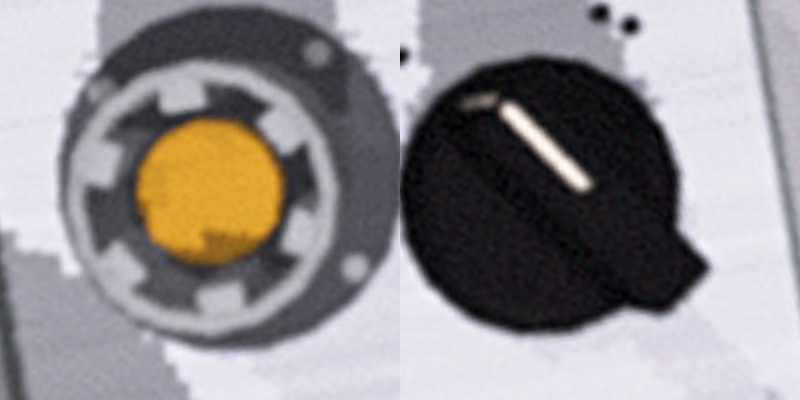

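The groove direction is about 40.6° mod 60° in world yaw, with the spindle at (0.5085, -0.0284). The knob is at about (0.530, -0.149) with its bar at 44.4°. I'll go to the knob and grip it.

carry_out(deltas="69 81 40 0 0 -0.62 0.3;69 81 50 0 0 -0.62 0.3;69 81 60 0 0 -0.62 0.3;69 81 70 0 0 -0.62 0.3;69 81 100 0 0 -0.62 0.3;69 81 113 0 0 -0.62 0.5;69 81 113 0 0 -0.62 1;69 81 113 0 0 -0.62 1;69 81 113 0 0 -0.62 1;69 81 113 0 0 -0.62 1;69 81 113 0 0 -0.62 1")

```text
time_s: 2.9
eef_pos: [0.53, -0.1502, 0.0592]
eef_rot: [0.0, 0.927, 0.375, -0.001]
wrist_force: [-5.8, -0.5, 3.3]
opening: 0.123
grasp_force: 59.6
```

carry_out(deltas="0 0 0 0 0 0.18 1;0 0 0 0 0 0.36 1;0 0 0 0 0 0.54 1;0 0 0 0 0 0.72 1;0 0 0 0 0 0.9 1;0 0 0 0 0 1.08 1;0 0 0 0 0 1.24 1;0 0 0 0 0 1.24 1;0 0 0 0 0 1.24 1")

```text
time_s: 4.03
eef_pos: [0.5298, -0.15, 0.0592]
eef_rot: [0.001, 0.973, -0.233, -0.001]
wrist_force: [-6.1, 0.6, 4.2]
opening: 0.121
grasp_force: 60.1
```

carry_out(deltas="0 0 0 0 0 1.24 0.3;0 0 0 0 0 1.24 0.3;0 0 -20 0 0 1.24 0.3;0 0 -70 0 0 1.24 0;0 0 -115 0 0 1.24 0;0 0 -115 0 0 1.24 0")

```text
time_s: 4.78
eef_pos: [0.5339, -0.1516, 0.1793]
eef_rot: [0.002, -0.696, 0.718, -0.005]
wrist_force: [0.4, -0.3, -0.3]
opening: 0.996
grasp_force: 0.0
```

Run:
```python
from h import *
T=tool();a=vision.camera("wrist");np.save("T2.npy",T);cv2.imwrite("w3_raw.png",a)
o=sensors.get_obs();print(T.round(4),o['opening'],o['time_s'],np.degrees(np.arctan2(T[1,0],T[0,0])))
g=np.array([.453,.314,.17])-T[:3,3];print("to drive view, tool mm",(T[:3,:3].T@g*1000).round(1))
```

```text
[[-0.0313 -0.9995  0.0103  0.5339]
 [-0.9995  0.0313 -0.0053 -0.1516]
 [ 0.005  -0.0104 -0.9999  0.1793]
 [ 0.      0.      0.      1.    ]] 1.0003048358126372 4.825 -91.79471435885323
to drive view, tool mm [-462.9   95.6    6. ]
```

That release call repeated the 1.24 turn by mistake, so the gripper turned on while opening. It only pushed clockwise, against the end stop, but I'll check the knob anyway.

Run:
```python
from h import *
T=np.load("T2.npy");K,E=w2c("wrist",T);a=cv2.imread("w3_raw.png")
def rect(ctr,z,h=.04,n=400):
    q=[[ctr[0]+h,ctr[1]+h,z],[ctr[0]+h,ctr[1]-h,z],[ctr[0]-h,ctr[1]-h,z],[ctr[0]-h,ctr[1]+h,z]]
    H=cv2.getPerspectiveTransform(proj(K,E,np.array(q)).astype(np.float32),np.float32([[0,0],[n,0],[n,n],[0,n]]))
    return cv2.warpPerspective(a,H,(n,n),flags=cv2.INTER_CUBIC)
cv2.imwrite("pics/w3.png",np.hstack([rect((.53,-.149),.075),cv2.resize(a,(400,300)).copy() if 0 else cv2.copyMakeBorder(cv2.resize(a,(400,300)),0,100,0,0,0)]))
```

```text
(no output)
```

View pics/w3.png

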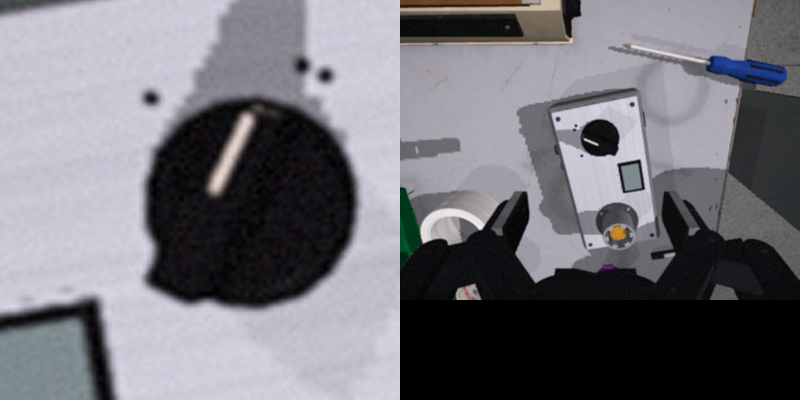

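The pointer runs from (215,190) to (247,115), about -23°, which is the two-dot click, so the knob is set. Next I'll go to the drive for a close view.

carry_out(deltas="-463 96 6 0 0 -1.18 0;-463 96 6 0 0 -1.18 0;-463 96 6 0 0 -1.18 0;-463 96 6 0 0 -1.18 0;-463 96 6 0 0 -1.18 0;-463 96 6 0 0 -1.18 0;-463 96 6 0 0 -1.18 0;-463 96 6 0 0 -1.18 0;-463 96 6 0 0 -1.18 0;-463 96 6 0 0 -1.18 0;-463 96 6 0 0 -1.18 0")

```text
time_s: 6.2
eef_pos: [0.4466, 0.3143, 0.1673]
eef_rot: [0.0, 0.978, -0.207, 0.0]
wrist_force: [-0.4, -0.4, 0.4]
opening: 1.003
grasp_force: 0.0
```

Run:
```python
from h import *
T=tool();a=vision.camera("wrist");np.save("T3.npy",T);cv2.imwrite("w4_raw.png",a)
o=sensors.get_obs();print(T.round(4),o['time_s'],np.degrees(np.arctan2(T[1,0],T[0,0])),o['q'].round(2))
K,E=w2c("wrist",T)
def rect(ctr,z,h=.05,n=500):
    q=[[ctr[0]+h,ctr[1]+h,z],[ctr[0]+h,ctr[1]-h,z],[ctr[0]-h,ctr[1]-h,z],[ctr[0]-h,ctr[1]+h,z]]
    H=cv2.getPerspectiveTransform(proj(K,E,np.array(q)).astype(np.float32),np.float32([[0,0],[n,0],[n,n],[0,n]]))
    return cv2.warpPerspective(a,H,(n,n),flags=cv2.INTER_CUBIC)
cv2.imwrite("pics/w4.png",np.hstack([rect((.526,.282),.035),cv2.copyMakeBorder(cv2.resize(a,(300,225)),0,275,0,0,0)]))
```

```text
[[ 9.143e-01 -4.050e-01  1.000e-04  4.466e-01]
 [-4.050e-01 -9.143e-01 -1.000e-04  3.143e-01]
 [ 2.000e-04  1.000e-04 -1.000e+00  1.673e-01]
 [ 0.000e+00  0.000e+00  0.000e+00  1.000e+00]] 6.25 -23.891026097090627 [ 0.4   0.18  1.74 -0.    1.22  2.38]
```

View pics/w4.png

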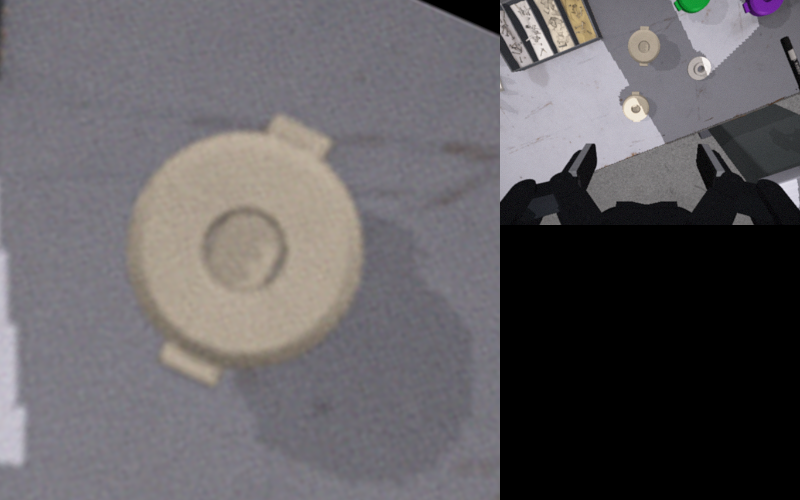

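The drive stands at (0.5264, 0.2828) with its tabs along -25.3° (tab centres at (300,138) and (190,362)). First I'll descend above it with the fingers partly closed, then grip.

carry_out(deltas="60 -3 30 0 0 0.024 0.22;86 -3.5 80 0 0 0.024 0.22;86 -3.5 110 0 0 0.024 0.22;86 -3.5 140 0 0 0.024 0.22;86 -3.5 155 0 0 0.024 0.22;86 -3.5 161 0 0 0.024 0.22;86 -3.5 161 0 0 0.024 0.22;86 -3.5 161 0 0 0.024 0.6;86 -3.5 161 0 0 0.024 0.6;86 -3.5 161 0 0 0.024 0.6;86 -3.5 161 0 0 0.024 0.6")

```text
time_s: 7.62
eef_pos: [0.5275, 0.2842, 0.0079]
eef_rot: [-0.001, 0.976, -0.218, 0.001]
wrist_force: [-0.5, -0.8, 6.3]
opening: 0.537
grasp_force: 61.3
```

carry_out(deltas="0 0 -50 0 0 0 0.6;0 0 -110 0 0 0 0.6;50 125 -112 0 0 -0.05 0.6;100 180 -112 0 0 -0.101 0.6;116 235 -112 0 0 -0.101 0.6;116 275 -112 0 0 -0.101 0.6;116 291 -112 0 0 -0.101 0.6;116 291 -112 0 0 -0.101 0.6;116 291 -112 0 0 -0.101 0.6;116 291 -112 0 0 -0.101 0.6")

```text
time_s: 8.88
eef_pos: [0.5074, -0.0276, 0.1183]
eef_rot: [-0.0, 0.986, -0.168, 0.0]
wrist_force: [-0.5, 0.1, -0.4]
opening: 0.538
grasp_force: 61.8
```

Run:
```python
from h import *
T=tool();a=vision.camera("wrist");s=vision.camera("scene")
o=sensors.get_obs();print(T.round(4),o['time_s'],np.degrees(np.arctan2(T[1,0],T[0,0])),o['wrist_force'],o['opening'])
cv2.imwrite("w5_raw.png",a);np.save("T5.npy",T)
K,E=w2c("wrist",T)
p=proj(K,E,T[:3,3]+[0,0,.0271]);print(p)
c=lambda im,x,y,w,h:cv2.resize(im[y:y+h,x:x+w],(400,400*h//w),interpolation=cv2.INTER_CUBIC)
cv2.imwrite("pics/w5.png",np.hstack([c(a,150,160,224,224),c(s,230,100,120,120)]))
```

```text
[[ 9.436e-01 -3.311e-01  1.000e-04  5.074e-01]
 [-3.311e-01 -9.436e-01  3.000e-04 -2.760e-02]
 [-1.000e-04 -3.000e-04 -1.000e+00  1.183e-01]
 [ 0.000e+00  0.000e+00  0.000e+00  1.000e+00]] 8.975 -19.335873377870207 [ 0.21187718 -0.67515627 -1.16567223] 0.5385860165295998
[[249.43466934 279.03181746]]
```

View pics/w5.png

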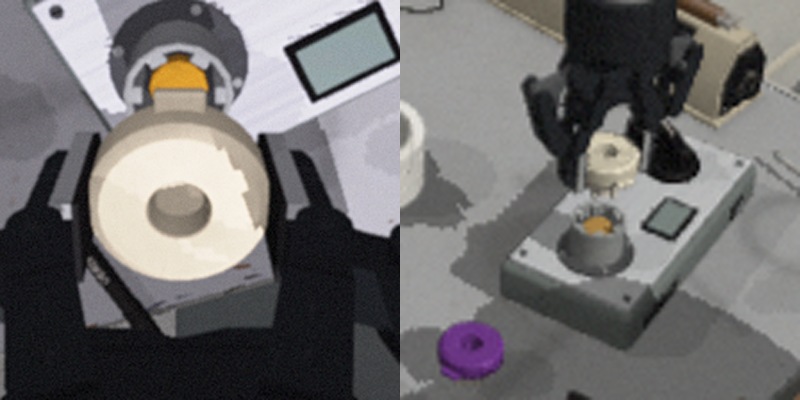

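The drive is held level with its tab (180,98) in line with the hole (178,208) and the spindle. I'll lower it gently to about 5 mm into the mouth and check the force.

carry_out(deltas="1.3 0.4 15 0 0 0 0.6;1.3 0.4 26 0 0 0 0.6;1.3 0.4 30 0 0 0 0.6;1.3 0.4 33 0 0 0 0.6;1.3 0.4 35 0 0 0 0.6;1.3 0.4 37 0 0 0 0.6;1.3 0.4 37 0 0 0 0.6")

```text
time_s: 9.85
eef_pos: [0.5085, -0.0295, 0.0814]
eef_rot: [-0.0, 0.986, -0.169, 0.0]
wrist_force: [1.4, 2.6, -1.3]
opening: 0.533
grasp_force: 61.8
```

There is no vertical load at 4.5 mm into the mouth, so the ribs are entering the grooves. I'll push on against the spring.

carry_out(deltas="0 -0.6 3 0 0 0 0.6;0 -0.6 6 0 0 0 0.6;0 -0.6 9 0 0 0 0.6;0 -0.6 11 0 0 0 0.6;0 -0.6 13 0 0 0 0.6;0 -0.6 13 0 0 0 0.6")

```text
time_s: 10.6
eef_pos: [0.5089, -0.0295, 0.0686]
eef_rot: [0.0, 0.986, -0.169, 0.0]
wrist_force: [-0.7, 0.9, 5.9]
opening: 0.536
grasp_force: 62.3
```

carry_out(deltas="0 0 1 0 0 0 0.6;0 0 1.5 0 0 0 0.6;0 0 2 0 0 0 0.6;0 0 2 0 0 0 0.6;0 0 2 0 0 0 0.6")

```text
time_s: 11.22
eef_pos: [0.5095, -0.0296, 0.0678]
eef_rot: [0.0, 0.986, -0.169, 0.001]
wrist_force: [-3.9, 0.5, 14.7]
opening: 0.535
grasp_force: 63.2
```

carry_out(deltas="-0.5 0 1 0 0 0 0.6;-0.5 0 1 0 0 0 0.6;-0.5 0 1 0 0 0 0.6;-0.5 0 1 0 0 0 0.6")

```text
time_s: 11.72
eef_pos: [0.5096, -0.0296, 0.0678]
eef_rot: [0.0, 0.986, -0.169, 0.002]
wrist_force: [-5.4, 0.8, 21.4]
opening: 0.536
grasp_force: 63.8
```

Run:
```python
from h import *
T=tool();s=vision.camera("scene");a=vision.camera("wrist")
o=sensors.get_obs();print(o['eef_pos'],o['wrist_force'],o['torque'],o['opening'])
c=lambda im,x,y,w,h:cv2.resize(im[y:y+h,x:x+w],(400,400*h//w),interpolation=cv2.INTER_CUBIC)
cv2.imwrite("pics/w6.png",np.hstack([c(a,150,160,224,224),c(s,240,120,100,100)]))
```

```text
[ 0.50954859 -0.02961405  0.06775179] [-5.05251464  1.84884921 21.41251726] [0.26450914 0.81386825 0.00581756] 0.5373058447046228
```

View pics/w6.png

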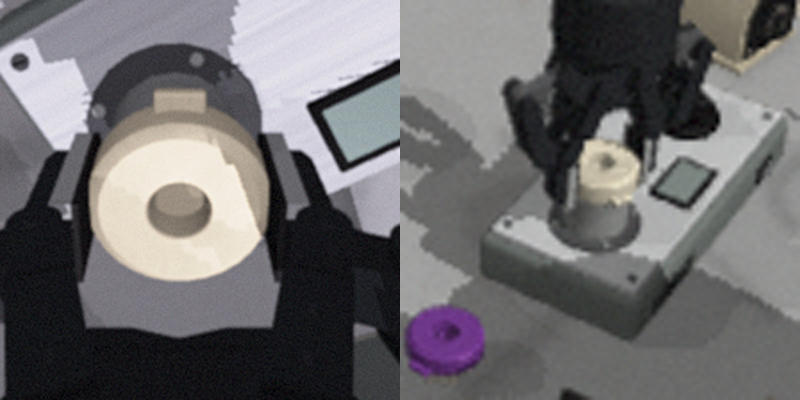

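The drive sits on the spindle rim with no gap. TCP height is 0.0678 m against a predicted 0.0679, it is stiff under 21 N, and the drive has not slipped in the grip. I'll hand in while pressing.

```bash
python3 -c "
from bench import ctrl
print(ctrl.hand_in())"
```

```text
the job is handed in; nothing more can be done
None
```

I set the knob to its two-dot click, meshed the cream drive in the spindle and pushed it fully home, and handed the job in with the arm still holding it down at about 21 N; the judge's result was not shown.

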